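# Unlatch a press weight from its safety hook and set it on a glued model roof

## Robot

A 6-joint arm with a two-finger parallel gripper is mounted at the origin on the work surface. World frame = base frame: x ahead of the robot, y to its left, z up, the work surface at z = 0. Lengths are in m, angles in rad, forces in N, time in s.
With the tool pointing down it reaches from about 0.425 to 0.95 m from the base axis. Payload 14.7 kg.
Tool frame: the origin (TCP) lies at the centre of the arm's flange, where the gripper is bolted on; the fingertips stand 173 mm ahead of it and the grasp point (between the pads) lies 155 mm ahead of it; x points along the fingers, z is the direction in which the jaws open and shut, and the axes are right-handed (so a half turn about x gives the same grasp; the last joint's range is limited). The gripper opens to 85 mm and grips with 20 to 120 N. Pads are 22 mm wide; open, the fingers measure 114 mm over their backs; the gripper's body (76 mm by 85 mm) begins 54 mm behind the grasp point. The pads swing forward as they close: fully open they stand 13 mm farther back than shut.
Start: joints at [1.154, 0.48, 1.596, -0, 1.065, -0.047], TCP at [0.235, 0.606, 0.405] pointing down, gripper open.
Joint ranges: [-2.75, 2.75], [-0.82, 2.05], [0.23, 2.67], [-1.56, 4.7], [0.09, 2.69], [-2.92, 2.92]. Speed limits (rad/s): [1.89, 1.89, 2.39, 3.01, 3.01, 3.01].

## Interface

Orientations are given as a unit quaternion [x, y, z, w].
In Python, from cell import observe, camera, hand_in, look_for, cut_out, spot_point gives the robot as it stands.
- The arm moves only by the shell command python3 -m crank 'ROWS' [FORCE]. ROWS is JSON, a list of rows, each an object with "delta_pos": the shift along the tool's x, y, z in mm, a list of three; "turn": the turn, a rotation vector about the tool's x, y, z in rad, a list of three; "hand": the closure, from -1 (fully open) to 1 (shut). In form: [{"delta_pos": [dx, dy, dz], "turn": [ax, ay, az], "hand": hand}, ...]. A call has 1 to 12 rows; each row is the pose to reach, as a shift and turn from the pose commanded when the call began, along the tool's axes at that moment; what a row does not reach only later rows make up. A row lasts 1/12 s, in which the tool goes at most 41.7 mm and 7.16 degrees, less where a joint would pass 70% of its speed; a pose out of reach is approached as far as the arm can. A call with a gripper value outside its range is refused whole. The fingers move at their own pace and stop on an object; FORCE is the grip in N (left out, the last holds). Time passes only in rows, so rows that repeat a pose let the fingers close. It gives the time, the measured TCP pose, the force and the opening at its end, in the units of the state.
- observe(): the state, without advancing time (a new reading comes with each control period).
- camera(name): name is "scene" or "side" or "wrist"; returns a dict with "color" (400x640x3 uint8, red, green, blue), "fx", "fy", "cx", "cy" (pixels), "dist_coeffs" ([k1, k2, p1, p2, k3] as OpenCV has them; the pictures are not rectified), "view" (4x4, takes a point from world to camera coordinates); the wrist camera has in their place "T_tool_cam" (4x4, takes a point from camera to tool coordinates, whose origin is the TCP and whose axes are the tool frame's). Camera axes: x right, y down, z forward; pixel columns grow to the right and rows downward; lengths in m; the calibration is good to about 2 mm. A picture is of the moment at which its call begins: read the wrist's pose just before it. There is no depth.
- hand_in(): hands the job in, once; it reports no verdict.
Trained networks look in a picture, given as the dict that the camera call returned (one of the last four; its "shot" number tells which), for a name from the list of things; names that differ only in an ending like _2 or _b are one class to them, and where a whole thing is asked for, a point or a joint stands for the part that bears it (a point fixed in the world has none). Each returns a list of dicts, best first, with "confidence" (0 to 1); they miss things now and then, are a little off and sometimes report something else, mostly with a low value. They report only what shows in the picture. A call takes as long as a camera call. They do not tell look-alikes from the thing itself.
- look_for(picture, name): "position" ([x, y, z] in m, in world coordinates, good to about 4 mm: the middle of the surface that is visible of it).
- cut_out(picture, name): "pixels" (400x640 bool, what is visible of it).
- spot_point(picture, name): "position" ([x, y, z] in m, in world coordinates, good to about 4 mm: a listed point, or the origin of a listed thing).
The state is a dict: "t": time; "q": joint angles; "joint_vel": joint speeds; "effort": joint torques, N m; "position": TCP position; "tool_rot": TCP orientation; "force": force on the tool from outside, world axes, zero at the start; "moment": the same for the moment, N m; "grip_width": finger opening in m.
Only numpy, scipy, OpenCV 4.12 (cv2) and the standard library are available. Lean on these libraries where they do the work, as an engineer would, in place of code of your own. Each camera call takes 0.05 s, during which the arm holds its last target.

## Task

The roof of the flat-roofed card model has just been glued: take the press weight with the rectangular foot off its safety hook, pressing the sprung keeper back with the weight's own hanging bar (not with the fingers) and then lifting it out behind the beak. Lower it onto the recessed roof so that it stands flat inside the parapet, and let go only once it stands there; leave the round-footed weight on its hook and do not disturb the two model towers or the glue bottle.

Things in the scene. Friction and masses are not known exactly. Their poses are not given: they have to be found in the camera images.
- block_weight_grip (a point): Steel press weight with a rectangular foot: the one to take, 0.6 to 0.86 kg. This point: centre of its grip, a flat wooden bar on top, 84 mm along y, 12 mm along x, 22 mm tall. Foot 44 mm (x) x 90 mm (y), underside 160 mm and top 138 mm below the grip's centre. Two legs, 8 mm thick, at y +-36 mm join foot and grip. z up; at the start x and y are the stand's.
- block_weight: The whole rectangular-footed weight; origin at the centre of its foot's underside, same axes as the grip. The 68 mm high window between foot and hook bar holds the stand's arm, so once the bar is above the prong the weight must be drawn off over the hook's tip (stand's -x, about 85 mm) before it can rise freely.
- block_weight_bar (a point): Centre of this weight's round hook bar: 10 mm thick, along y between the legs, 65 mm below the grip's centre, 95 mm above the underside. It hangs in the hook, at the start up to 8 mm off the arm's centre line along y.
- block_stand: Fixed dark steel hook stand that holds the rectangular-footed weight; origin on the table under the seat. Its x points from the hook's tip back to the post, z up; yaw within 0.5 rad of world x (the tip looks roughly at the robot). Base plate x -45 to +95 mm, 90 mm wide, 8 mm thick; post x 69 to 91 mm, up to z 120 mm.
- block_stand_seat (a point): Where the bar rests: on the arm's top, 120 mm above the table; stand's axes. Arm 18 mm wide, 20 mm thick, from the post to x -19 mm. At its end a prong, x -19 to -7 mm, 24 mm high over the seat, with a rigid beak over the bar from x -7 to +5 mm, 16 to 24 mm above the seat: a bar lifted straight up strikes the beak (6 mm free).
- keeper (a joint): Angle of that stand's sprung keeper, an upright plate 18 mm wide, 6 mm thick, behind the bar (front face x +7 mm, top 26 mm above the seat), hinged at x +10 mm, 14 mm below the seat. 0 = shut at the beak; grows as its top swings to the post; stop 1.1 rad. Push the bar 11 mm or more to +x (15 to 20 mm is good, 2 to 5 N), keep it there while lifting. Springs shut by itself.
- round_weight_grip (a point): Grip centre of the other press weight: the same frame, grip and hook bar, but a round foot 76 mm across. It hangs on the other stand, grip centre 190 mm above the table, and must stay there.
- round_stand_seat (a point): Seat point of the other stand, which holds the round-footed weight: 120 mm above the table; same shape and axes as the first stand, keeper included.
- roof (a point): Fixed white card model of a flat-roofed building, 84 mm along its x, 130 mm along its y, 72 mm high: centre of its roof surface, 60 mm above the table. The roof is a recess 70 mm (x) by 116 mm (y) inside a 7 mm thick, 12 mm high parapet, so the weight goes in with its long side along the model's y, either way round. Yaw within 0.5 rad of world x.
- tower_a_mid (a point): Loose white model tower with thin floor lines, 50 x 50 x 140 mm, 0.2 kg: its centre, 70 mm up. Leave alone.
- tower_b_mid (a point): A second, equal tower: its centre, 70 mm up. Leave alone.
- glue_mid (a point): Loose white glue bottle, 50 mm across, 130 mm tall: a point on its axis 65 mm up. Leave alone.
There are look-alikes about, which are no part of the job. Leave any blue or pink look-alike of the block_weight alone.

How it is judged:
By the outcome, as a careful person would: the job done as asked, in the order asked, and still so for the second after the job is handed in, with the robot touching nothing.
It also fails if it takes over 54 s, if anything falls off the work surface, if the arm or the gripper's body presses on something with over 40 N, if the wrist force passes 120 N, or if a joint passes its speed limit or range.

## Working session

There is one attempt and no reset: what is moved stays moved. The work goes in short steps, Python scripts to look and compute and a shell command to move; the robot and the scene stay as the last step left them, time stands still between calls to the robot, and variables do not carry over. Pictures are saved under pics/ and viewed, and the job is handed in when it is done.

```bash
ls; mkdir -p pics
cat > h.py <<'E'
import numpy as np, cv2
from cell import observe, camera, hand_in, look_for, cut_out, spot_point
from scipy.spatial.transform import Rotation as R
def save(p,n): cv2.imwrite('pics/'+n+'.png',p['color'][:,:,::-1])
def T_tool(s):
    T=np.eye(4);T[:3,:3]=R.from_quat(s['tool_rot']).as_matrix();T[:3,3]=s['position'];return T
def view(p,s=None):
    if 'view' in p: return np.array(p['view'])
    return np.linalg.inv(T_tool(s)@np.array(p['T_tool_cam']))
def K(p): return np.array([[p['fx'],0,p['cx']],[0,p['fy'],p['cy']],[0,0,1]])
def proj(p,X,V):
    r,_=cv2.Rodrigues(V[:3,:3]);o,_=cv2.projectPoints(np.array(X,float).reshape(-1,1,3),r,V[:3,3],K(p),np.array(p['dist_coeffs'],float));return o[:,0]
def atz(p,uv,z,V):
    n=cv2.undistortPoints(np.array(uv,float).reshape(-1,1,2),K(p),np.array(p['dist_coeffs'],float))[:,0]
    C=np.linalg.inv(V);d=np.c_[n,np.ones(len(n))]@C[:3,:3].T;o=C[:3,3];return o+d*((z-o[2])/d[:,2])[:,None]
E
python3 - <<'E'
from h import *
s=observe();print(s)
N=['block_weight_grip','block_weight_bar','block_weight','block_stand','block_stand_seat','round_weight_grip','round_stand_seat','roof','tower_a_mid','glue_mid']
for c in ['scene','side','wrist']:
    p=camera(c);save(p,c+'0')
    if 'view' in p: print(c,np.round(np.linalg.inv(p['view'])[:3,3],3))
    else: print(p['T_tool_cam'])
    for n in N:
        r=spot_point(p,n);V=view(p,s)
        print(c,n,[(np.round(d['position'],3).tolist(),round(d['confidence'],2),proj(p,d['position'],V)[0].round().tolist()) for d in r])
E
```

```text
pics
{'t': 0.0, 'q': array([ 1.15439794e+00,  4.80822730e-01,  1.59685549e+00, -9.33136595e-06,
        1.06512174e+00, -4.65696187e-02]), 'joint_vel': array([-0.00023777,  0.00077721,  0.00031695,  0.00127673, -0.00038359,
       -0.00083495]), 'effort': array([-1.46245558e-03, -9.50618935e+01, -4.30190885e+01, -2.57062547e-04,
        1.21062805e-02,  1.29799719e-05]), 'position': array([0.23482848, 0.60588331, 0.40408504]), 'tool_rot': array([-0.39977304,  0.58376768,  0.39931907,  0.58304467]), 'force': array([ 0.31382384,  0.18349184, -0.21686534]), 'moment': array([-0.02754484,  0.00254581,  0.03523317]), 'grip_width': 0.0853756944036026}
scene [0.935 0.544 0.725]
scene block_weight_grip [([0.53, 0.139, 0.162], 0.97, [373.0, 228.0]), ([0.599, -0.004, 0.194], 0.63, [309.0, 192.0])]
scene block_weight_bar [([0.53, 0.132, 0.092], 0.95, [367.0, 248.0]), ([0.597, -0.01, 0.125], 0.82, [309.0, 213.0]), ([0.702, -0.152, 0.095], 0.73, [244.0, 205.0]), ([0.526, 0.311, 0.192], 0.43, [437.0, 272.0])]
scene block_weight [([0.536, 0.137, -0.004], 0.96, [363.0, 277.0]), ([0.604, -0.008, 0.035
[... 1744 characters left out ...]
0.056], 0.94, [346.0, 364.0])]
side tower_a_mid [([0.41, 0.144, 0.074], 0.9, [252.0, 209.0]), ([0.414, -0.158, 0.071], 0.72, [271.0, 301.0])]
side glue_mid [([0.712, 0.158, 0.064], 0.77, [355.0, 193.0])]
[[ 7.39447842e-04 -3.22549426e-01  9.46552334e-01  2.91067069e-02]
 [-1.86425564e-03 -9.46551393e-01 -3.22547649e-01  8.25625435e-02]
 [ 9.99997989e-01 -1.52610836e-03 -1.30123997e-03  2.10505265e-03]
 [ 0.00000000e+00  0.00000000e+00  0.00000000e+00  1.00000000e+00]]
wrist block_weight_grip []
wrist block_weight_bar []
wrist block_weight []
wrist block_stand []
wrist block_stand_seat []
wrist round_weight_grip []
wrist round_stand_seat []
wrist roof []
wrist tower_a_mid []
wrist glue_mid []
```

View pics/scene0.png

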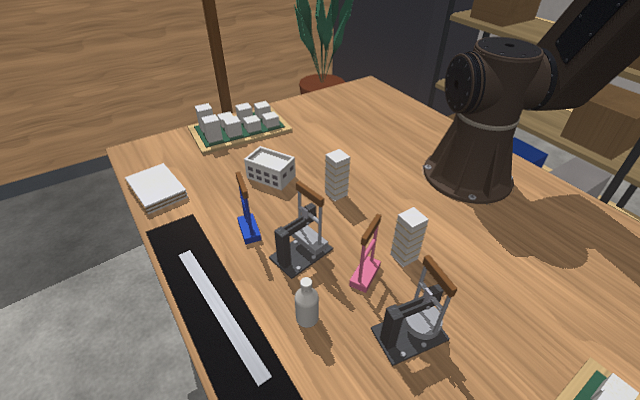

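View pics/side0.png

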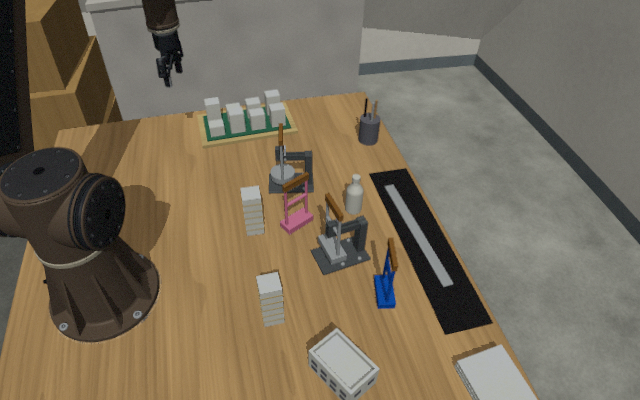

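Run:
```python
import cv2
a=cv2.imread('pics/scene0.png')[170:290,250:410];b=cv2.imread('pics/side0.png')[170:310,260:420]
cv2.imwrite('pics/cropA.png',cv2.resize(a,None,fx=5,fy=5,interpolation=3)[:600,:800]);cv2.imwrite('pics/cropB.png',cv2.resize(b,None,fx=4.2,fy=4.2,interpolation=3))
```

```text
(no output)
```

View pics/cropA.png

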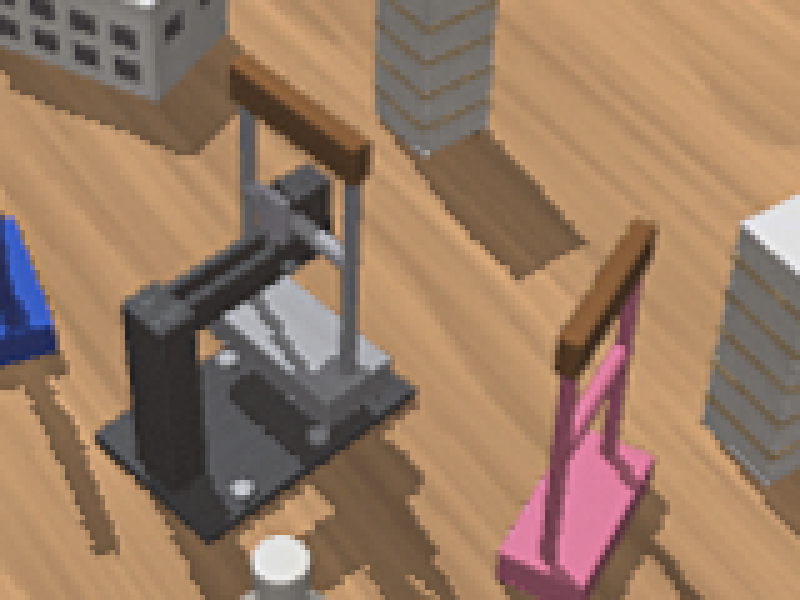

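View pics/cropB.png

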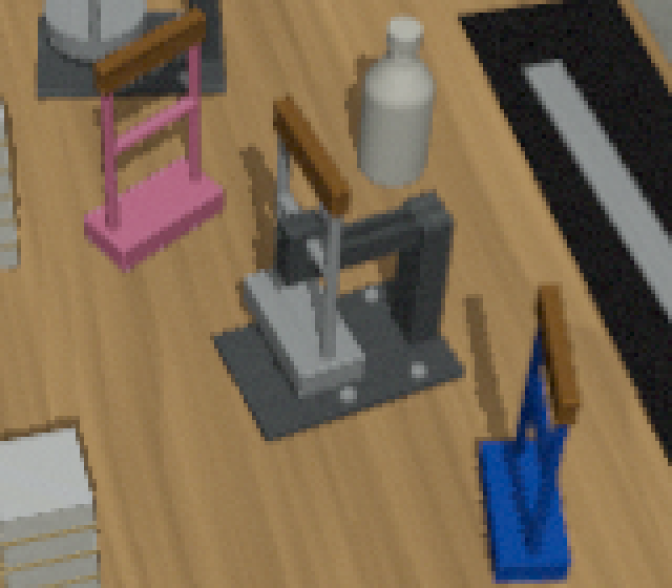

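Scene candidates:
- Grey rectangular-footed weight on its hook: grip at scene (309,192), side (333,208).
- Pink look-alike standing at (373,228) and blue one at (244,205).
- Round-footed weight on the other hook at (438,274).

The grey one on the hook is the target. The crops show its steel rectangular foot and the stand's arm through its window. Next I measure the yaws.

Run:
```python
import cv2
from h import *
for c,pts in [('scene',[(95,438),(210,540),(415,395)]),('side',[(213,337),(268,438),(463,372)])]:
    p=camera(c);V=view(p)
    f,o=(5,(250,170)) if c=='scene' else (4.2,(260,170))
    P=atz(p,np.array(pts)/f+o,0.008,V);print(c,P.round(4))
    d=np.diff(P,axis=0);print(np.degrees(np.arctan2(d[:,1],d[:,0])),np.linalg.norm(d[:,:2],axis=1))
    x0,y0=(235,140) if c=='scene' else (300,320)
    cv2.imwrite(f'pics/roof_{c}.png',cv2.resize(p['color'][y0:y0+80,x0:x0+90,::-1],None,fx=7,fy=7,interpolation=3))
```

```text
scene [[ 0.7014 -0.0322  0.008 ]
 [ 0.6851  0.0532  0.008 ]
 [ 0.552   0.0314  0.008 ]]
[ 100.81911465 -170.6896849 ] [0.08688096 0.13488762]
side [[ 0.549   0.0202  0.008 ]
 [ 0.5643 -0.0662  0.008 ]
 [ 0.6986 -0.0432  0.008 ]]
[-79.97348867   9.71105426] [0.08780271 0.13623904]
```

View pics/roof_scene.png

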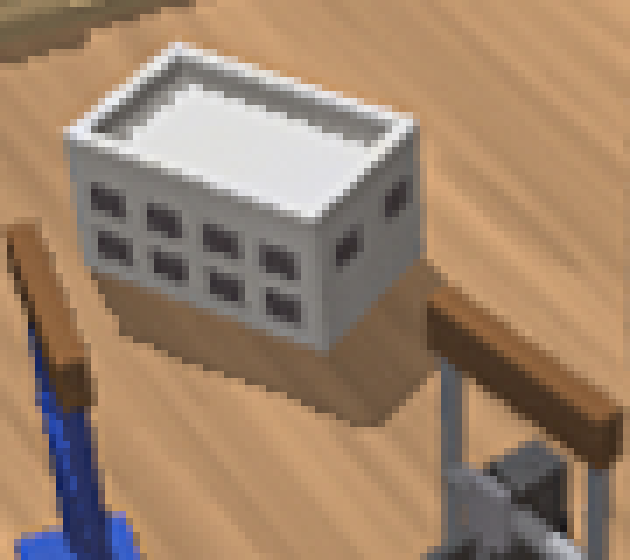

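View pics/roof_side.png

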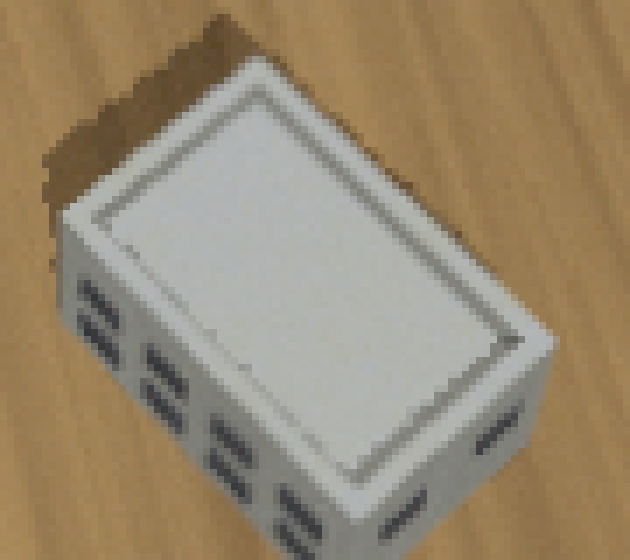

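Run:
```python
from h import *
def an(p,V,P,z):
    P=atz(p,P,z,V);d=np.roll(P,-1,0)-P
    print(P.mean(0).round(4),(np.degrees(np.arctan2(d[:,1],d[:,0]))).round(1),np.linalg.norm(d[:,:2],axis=1).round(4))
for c,pts,o in [('scene',[(180,45),(415,122),(320,215),(68,130)],(235,140)),('side',[(258,58),(555,342),(357,515),(62,212)],(300,320))]:
    p=camera(c);V=view(p);an(p,V,np.array(pts)/7+o,.072)
# grip yaw: top corners of grip
p=camera('scene');V=view(p)
P=atz(p,np.array([(240,58),(370,148),(358,156),(230,68)])/5+(250,170),.201,V);print(P.round(4));
p=camera('side');V=view(p)
P=atz(p,np.array([(288,98),(350,188),(332,198),(275,108)])/4.2+(260,170),.201,V);print(P.round(4))
```

```text
[ 0.5366 -0.3312  0.072 ] [ 117.9   29.   -61.4 -154. ] [0.1253 0.0777 0.1295 0.0793]
[ 0.5384 -0.3378  0.072 ] [ -61.6 -152.5  118.5   27.9] [0.1287 0.0813 0.1281 0.0815]
[[ 0.6055 -0.0407  0.201 ]
 [ 0.5907  0.0432  0.201 ]
 [ 0.5979  0.0447  0.201 ]
 [ 0.613  -0.0369  0.201 ]]
[[ 0.5953  0.031   0.201 ]
 [ 0.611  -0.0473  0.201 ]
 [ 0.5991 -0.0526  0.201 ]
 [ 0.5859  0.0244  0.201 ]]
```

```bash
cat >> h.py <<'E'
def goal(x,y,z,yaw,sgn):
    zt=sgn*np.array([np.cos(yaw),np.sin(yaw),0]);xt=np.array([0,0,-1.]);return np.c_[xt,np.cross(zt,xt),zt],np.array([x,y,z])
def rel(Rg,pg,s=None):
    s=s or observe();R0=R.from_quat(s['tool_rot']).as_matrix()
    d=R0.T@(pg-s['position'])*1000;t=R.from_matrix(R0.T@Rg).as_rotvec()
    return d.round(1),t.round(4)
E
python3 - <<'E'
from h import *
s=observe();print(R.from_quat(s['tool_rot']).as_matrix().round(3))
for sg in (1,-1):
  Rg,pg=goal(.600,-.005,.43,np.radians(10),sg);print(sg,rel(Rg,pg))
E
```

```text
[[-0.    -0.932  0.361]
 [ 0.     0.361  0.932]
 [-1.     0.     0.   ]]
1 (array([ -25.3, -561.3, -437.8]), array([ 1.0265, -0.    , -0.    ]))
-1 (array([ -25.3, -561.3, -437.8]), array([-2.1151,  0.    , -0.    ]))
```

```bash
python3 -m crank '[{"delta_pos":[-25,-140,-110],"turn":[0.25,0,0],"hand":-1},{"delta_pos":[-25,-561,-438],"turn":[1.0265,0,0],"hand":-1},{"delta_pos":[-25,-561,-438],"turn":[1.0265,0,0],"hand":-1},{"delta_pos":[-25,-561,-438],"turn":[1.0265,0,0],"hand":-1},{"delta_pos":[-25,-561,-438],"turn":[1.0265,0,0],"hand":-1},{"delta_pos":[-25,-561,-438],"turn":[1.0265,0,0],"hand":-1},{"delta_pos":[-25,-561,-438],"turn":[1.0265,0,0],"hand":-1},{"delta_pos":[-25,-561,-438],"turn":[1.0265,0,0],"hand":-1},{"delta_pos":[-25,-561,-438],"turn":[1.0265,0,0],"hand":-1},{"delta_pos":[-25,-561,-438],"turn":[1.0265,0,0],"hand":-1},{"delta_pos":[-25,-561,-438],"turn":[1.0265,0,0],"hand":-1},{"delta_pos":[-25,-561,-438],"turn":[1.0265,0,0],"hand":-1}]' 100
python3 - <<'E'
from h import *
Rg,pg=goal(.600,-.005,.43,np.radians(10),1);print(rel(Rg,pg))
E
```

```text
t: 2.95
position: [0.4914, 0.1752, 0.4239]
tool_rot: [-0.062, 0.704, 0.062, 0.705]
force: [1.2, 1.3, -0.6]
grip_width: 0.0855
(array([  -6. , -196.3,   75.6]), array([-0.0001,  0.0005, -0.0001]))
```

```bash
python3 -m crank '[{"delta_pos":[-6,-196,76],"turn":[0,0,0],"hand":-1},{"delta_pos":[-6,-196,76],"turn":[0,0,0],"hand":-1},{"delta_pos":[-6,-196,76],"turn":[0,0,0],"hand":-1},{"delta_pos":[-6,-196,76],"turn":[0,0,0],"hand":-1},{"delta_pos":[-6,-196,76],"turn":[0,0,0],"hand":-1},{"delta_pos":[-6,-196,76],"turn":[0,0,0],"hand":-1},{"delta_pos":[-6,-196,76],"turn":[0,0,0],"hand":-1},{"delta_pos":[-6,-196,76],"turn":[0,0,0],"hand":-1}]'
python3 - <<'E'
from h import *
Rg,pg=goal(.600,-.005,.43,np.radians(10),1);print(rel(Rg,pg))
s=observe();print(s['q'].round(3),s['position'])
p=camera('wrist');save(p,'w1');V=view(p,s)
for n in ['block_weight_grip','block_weight_bar','block_stand_seat']:
    r=spot_point(p,n);print(n,[(np.round(d['position'],3).tolist(),round(d['confidence'],2),proj(p,d['position'],V)[0].round().tolist()) for d in r])
E
```

```text
t: 3.62
position: [0.5994, -0.0027, 0.4293]
tool_rot: [-0.061, 0.705, 0.061, 0.704]
force: [0.1, 1.0, 0.0]
grip_width: 0.0852
(array([-0.7, -2.4,  0.2]), array([-0.001 , -0.0007, -0.0004]))
[-0.055  0.386  1.688  0.     1.069 -0.229] [ 0.59942309 -0.00267389  0.42931646]
block_weight_grip [([0.701, -0.154, 0.158], 0.96, [388.0, 339.0]), ([0.6, -0.005, 0.193], 0.94, [323.0, 217.0]), ([0.535, 0.138, 0.16], 0.66, [270.0, 13.0])]
block_weight_bar [([0.533, 0.132, 0.096], 0.86, [279.0, 38.0]), ([0.703, -0.153, 0.092], 0.6, [380.0, 300.0])]
block_stand_seat [([0.602, -0.01, 0.121], 0.61, [323.0, 194.0])]
```

View pics/w1.png

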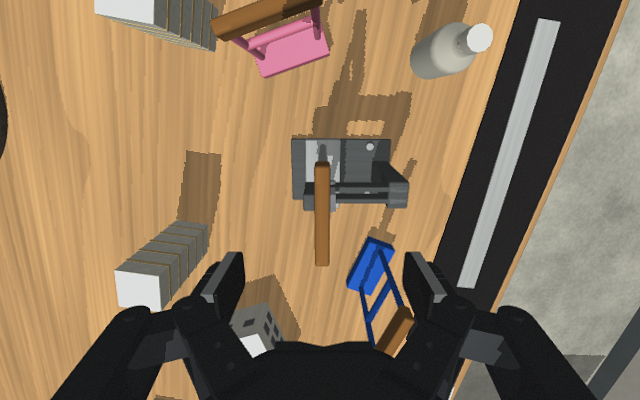

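Run:
```python
from h import *
s=observe();p=camera('wrist');V=view(p,s)
for z in (.2,.195): P=atz(p,[(315.5,162),(330,162),(315.5,266),(329,266)],z,V);print(P.round(4),P.mean(0))
import cv2;cv2.imwrite('pics/w1c.png',cv2.resize(p['color'][130:280,260:420,::-1],None,fx=4,fy=4,interpolation=0))
# triangulate grip top corners w1 with scene view is rough: check projections
p=camera('scene');V=view(p)
print(proj(p,[[.6,-.0055,.2]],V))
Rg,pg=goal(.600,-.005,.345,np.radians(10),1);print(rel(Rg,pg))
```

```text
[[ 0.5874  0.0404  0.2   ]
 [ 0.5978  0.0422  0.2   ]
 [ 0.6018 -0.0459  0.2   ]
 [ 0.6129 -0.044   0.2   ]] [ 0.59998433 -0.00182339  0.2       ]
[[ 0.5875  0.0394  0.195 ]
 [ 0.5981  0.0412  0.195 ]
 [ 0.6022 -0.0491  0.195 ]
 [ 0.6135 -0.0471  0.195 ]] [ 0.60033599 -0.00391589  0.195     ]
[[308.30070603 189.36687772]]
(array([84.8, -3.4,  0. ]), array([ 0.0014,  0.0001, -0.    ]))
```

View pics/w1c.png

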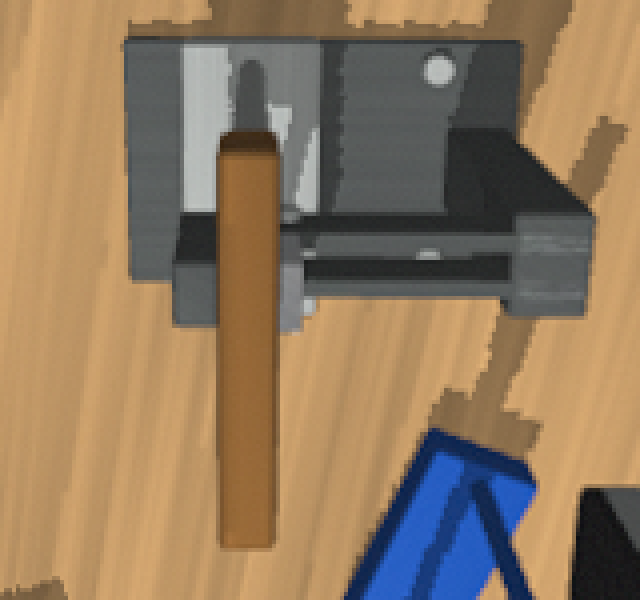

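```bash
python3 -m crank '[{"delta_pos":[40,-2,0],"turn":[0,0,0],"hand":-1},{"delta_pos":[65,-2,0],"turn":[0,0,0],"hand":-1},{"delta_pos":[80,-2,0],"turn":[0,0,0],"hand":-1},{"delta_pos":[86,-2,0],"turn":[0,0,0],"hand":-1},{"delta_pos":[86,-2,0],"turn":[0,0,0],"hand":-1},{"delta_pos":[86,-2,0],"turn":[0,0,0],"hand":-1}]'
python3 - <<'E'
from h import *
p=camera('wrist');save(p,'w2');print(observe()['force'])
E
```

```text
t: 4.42
position: [0.6003, -0.0043, 0.3443]
tool_rot: [-0.062, 0.704, 0.062, 0.705]
force: [-0.3, -0.3, -0.0]
grip_width: 0.0855
[-0.74307849 -0.20732153 -0.70229861]
```

View pics/w2.png

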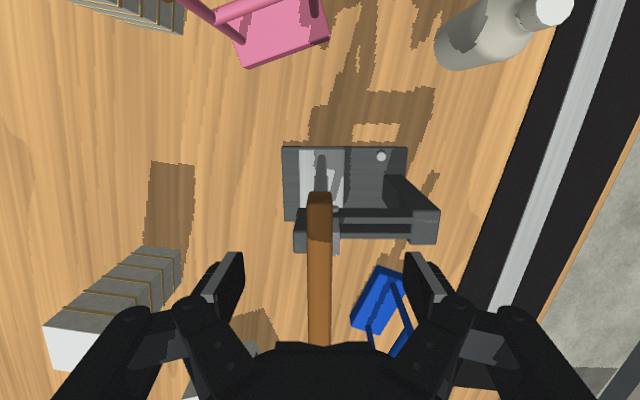

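The grip bar (cols 309–331) lies between the open pads (243 and 404) and is nearly centred. Closing.

```bash
python3 -m crank '[{"delta_pos":[0,0,0],"turn":[0,0,0],"hand":0},{"delta_pos":[0,0,0],"turn":[0,0,0],"hand":0.4},{"delta_pos":[0,0,0],"turn":[0,0,0],"hand":1},{"delta_pos":[0,0,0],"turn":[0,0,0],"hand":1},{"delta_pos":[0,0,0],"turn":[0,0,0],"hand":1},{"delta_pos":[0,0,0],"turn":[0,0,0],"hand":1},{"delta_pos":[0,0,0],"turn":[0,0,0],"hand":1},{"delta_pos":[0,0,0],"turn":[0,0,0],"hand":1},{"delta_pos":[0,0,0],"turn":[0,0,0],"hand":1},{"delta_pos":[0,0,0],"turn":[0,0,0],"hand":1}]' 110
python3 - <<'E'
from h import *
p=camera('wrist');save(p,'w3');s=observe();print(s['force'],s['moment'],s['position'])
E
```

```text
t: 5.3
position: [0.5996, -0.0046, 0.3439]
tool_rot: [-0.062, 0.705, 0.062, 0.704]
force: [-4.0, -0.5, 7.7]
grip_width: 0.0102
[-4.83511587  0.70324469  8.83711741] [-0.16242592  1.05109614 -0.01616684] [ 0.59961527 -0.0046515   0.34386452]
```

View pics/w3.png

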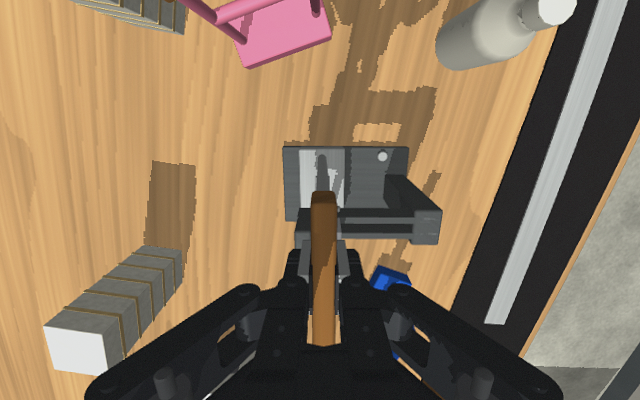

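```bash
python3 -m crank '[{"delta_pos":[-1,0,2],"turn":[0,0,0],"hand":1},{"delta_pos":[-2,0,5],"turn":[0,0,0],"hand":1},{"delta_pos":[-2,0,9],"turn":[0,0,0],"hand":1},{"delta_pos":[-2,0,13],"turn":[0,0,0],"hand":1},{"delta_pos":[-2,0,17],"turn":[0,0,0],"hand":1},{"delta_pos":[-2,0,18],"turn":[0,0,0],"hand":1},{"delta_pos":[-2,0,18],"turn":[0,0,0],"hand":1}]'
python3 - <<'E'
from h import *
s=observe();print(s['force'],s['moment'],s['position'])
for c in ('scene','side'):
    p=camera(c);x,y=(270,160) if c=='scene' else (290,180)
    cv2.imwrite(f'pics/push_{c}.png',cv2.resize(p['color'][y:y+110,x:x+110,::-1],None,fx=5,fy=5,interpolation=3))
    print([(np.round(d['position'],3),d['confidence']) for n in ('block_weight_bar','block_weight_grip','block_stand_seat') for d in spot_point(p,n)])
E
```

```text
t: 5.93
position: [0.6182, -0.0014, 0.3455]
tool_rot: [-0.062, 0.704, 0.062, 0.704]
force: [-3.7, 0.2, -5.5]
grip_width: 0.0103
[-3.71037692  0.22474022 -5.50081697] [-0.02166832  0.676337   -0.01160997] [ 0.61816067 -0.00136395  0.34545392]
[(array([ 0.617, -0.005,  0.123]), 0.85), (array([ 0.697, -0.156,  0.097]), 0.75), (array([0.53 , 0.133, 0.091]), 0.71), (array([ 0.618, -0.001,  0.193]), 0.96), (array([ 0.7  , -0.151,  0.157]), 0.71), (array([0.533, 0.137, 0.164]), 0.64), (array([ 0.617, -0.008,  0.126]), 0.41), (array([ 0.602, -0.01 ,  0.12 ]), 0.63)]
[(array([ 0.615, -0.004,  0.122]), 0.95), (array([ 0.702, -0.153,  0.094]), 0.64), (array([0.532, 0.133, 0.095]), 0.61), (array([ 0.618, -0.007,  0.191]), 0.82), (array([0.532, 0.134, 0.159]), 0.56), (array([ 0.698, -0.153,  0.158]), 0.56), (array([ 0.599, -0.015,  0.119]), 0.81)]
```

View pics/push_scene.png

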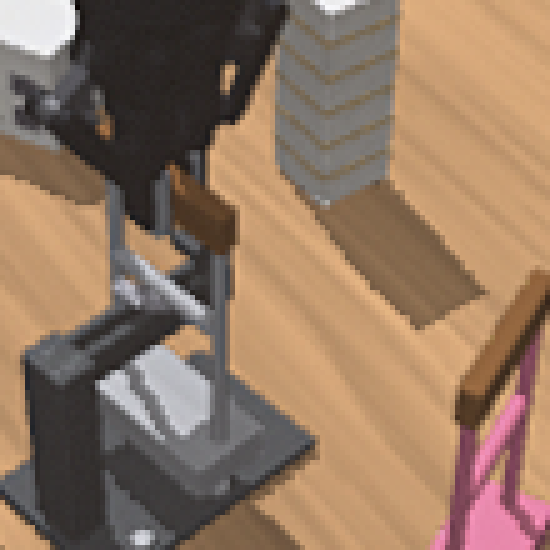

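View pics/push_side.png

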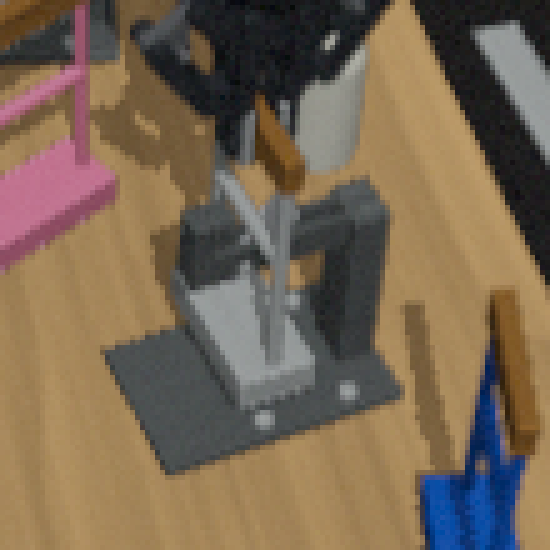

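The bar is pushed about 17 mm to +x (0.616 against the seat's 0.600). The keeper resists with 3.7 N and the weight hangs free. Now I lift 35 mm while holding +x.

```bash
python3 -m crank '[{"delta_pos":[-5,0,0],"turn":[0,0,0],"hand":1},{"delta_pos":[-11,0,0],"turn":[0,0,0],"hand":1},{"delta_pos":[-17,0,0],"turn":[0,0,0],"hand":1},{"delta_pos":[-23,0,0],"turn":[0,0,0],"hand":1},{"delta_pos":[-29,0,0],"turn":[0,0,0],"hand":1},{"delta_pos":[-35,0,0],"turn":[0,0,0],"hand":1},{"delta_pos":[-35,0,0],"turn":[0,0,0],"hand":1},{"delta_pos":[-35,0,0],"turn":[0,0,0],"hand":1}]'
python3 - <<'E'
from h import *
s=observe();print(s['force'],s['moment'],s['position'])
for c in ('scene','side'):
    p=camera(c);x,y=(270,140) if c=='scene' else (290,160)
    cv2.imwrite(f'pics/lift_{c}.png',cv2.resize(p['color'][y:y+110,x:x+110,::-1],None,fx=5,fy=5,interpolation=3))
    print([(np.round(d['position'],3),d['confidence']) for n in ('block_weight_bar','block_weight_grip') for d in spot_point(p,n)])
E
```

```text
t: 7.0
position: [0.618, -0.0014, 0.3812]
tool_rot: [-0.062, 0.704, 0.062, 0.705]
force: [-1.0, -0.2, -7.8]
grip_width: 0.0103
[-1.00507386 -0.1637552  -7.80141732] [0.01366577 0.0124732  0.03241063] [ 0.61799067 -0.00144598  0.38120363]
[(array([ 0.617, -0.006,  0.162]), 0.95), (array([ 0.699, -0.153,  0.096]), 0.91), (array([0.529, 0.134, 0.095]), 0.75), (array([ 0.618, -0.002,  0.23 ]), 0.94), (array([ 0.7  , -0.153,  0.16 ]), 0.76), (array([0.532, 0.136, 0.163]), 0.56), (array([0.71 , 0.159, 0.065]), 0.35)]
[(array([ 0.617, -0.008,  0.156]), 0.88), (array([ 0.701, -0.15 ,  0.096]), 0.85), (array([0.53 , 0.137, 0.098]), 0.6), (array([ 0.702, -0.155,  0.161]), 0.85), (array([ 0.616, -0.008,  0.222]), 0.84), (array([0.532, 0.136, 0.159]), 0.73)]
```

View pics/lift_scene.png

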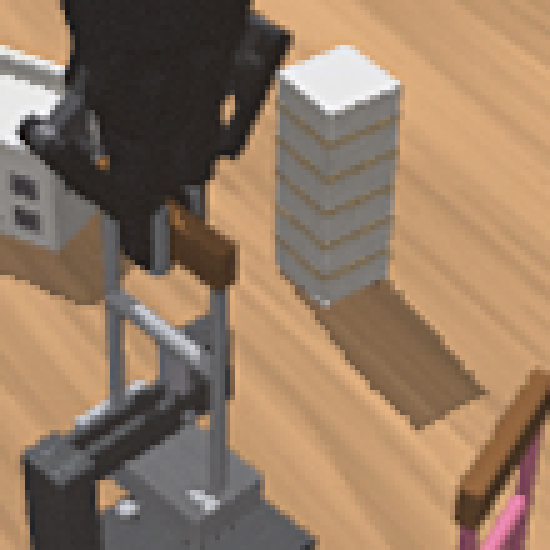

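View pics/lift_side.png

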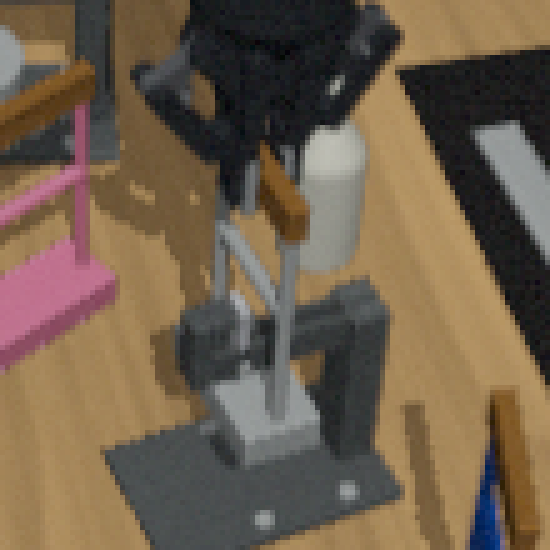

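The weight is free above the beak with the keeper shut below it, and the force shows only the 7.8 N weight. Drawing off along the stand's -x.

```bash
python3 -m crank '[{"delta_pos":[0,0,-8],"turn":[0,0,0],"hand":1},{"delta_pos":[0,0,-22],"turn":[0,0,0],"hand":1},{"delta_pos":[0,0,-40],"turn":[0,0,0],"hand":1},{"delta_pos":[0,0,-58],"turn":[0,0,0],"hand":1},{"delta_pos":[0,0,-76],"turn":[0,0,0],"hand":1},{"delta_pos":[0,0,-94],"turn":[0,0,0],"hand":1},{"delta_pos":[0,0,-106],"turn":[0,0,0],"hand":1},{"delta_pos":[0,0,-108],"turn":[0,0,0],"hand":1},{"delta_pos":[0,0,-108],"turn":[0,0,0],"hand":1},{"delta_pos":[-30,0,-108],"turn":[0,0,0],"hand":1},{"delta_pos":[-65,0,-108],"turn":[0,0,0],"hand":1},{"delta_pos":[-92,0,-108],"turn":[0,0,0],"hand":1}]'
python3 - <<'E'
from h import *
Rg,pg=goal(.538,-.335,.47,np.radians(28.3),1);print(rel(Rg,pg));s=observe();print(s['force'],s['moment'])
E
```

```text
t: 8.3
position: [0.5119, -0.0202, 0.4746]
tool_rot: [-0.062, 0.704, 0.062, 0.705]
force: [1.0, -0.7, -6.2]
grip_width: 0.0102
(array([   4.7, -314.6,  -29. ]), array([-0.3194,  0.0009,  0.0004]))
[ 1.03501932 -0.7214409  -6.20983371] [ 0.00274124 -0.23249915 -0.05201572]
```

```bash
python3 -m crank '[{"delta_pos":[4,-25,-5],"turn":[-0.05,0,0],"hand":1},{"delta_pos":[4,-60,-15],"turn":[-0.15,0,0],"hand":1},{"delta_pos":[4,-95,-25],"turn":[-0.25,0,0],"hand":1},{"delta_pos":[4,-130,-29],"turn":[-0.3194,0,0],"hand":1},{"delta_pos":[4,-150,-29],"turn":[-0.3194,0,0],"hand":1},{"delta_pos":[4,-160,-29],"turn":[-0.3194,0,0],"hand":1},{"delta_pos":[4,-160,-29],"turn":[-0.3194,0,0],"hand":1},{"delta_pos":[4,-160,-29],"turn":[-0.3194,0,0],"hand":1}]'
python3 - <<'E'
from h import *
s=observe();p=camera('wrist');save(p,'w4');print(s['position'],s['force'])
V=view(p,s);print([(np.round(d['position'],4),d['confidence'],proj(p,d['position'],V)[0].round()) for d in spot_point(p,'roof')])
for n in ('block_weight_bar','block_weight_grip','block_weight'):
  print(n,[(np.round(d['position'],4),d['confidence']) for d in spot_point(p,n)])
E
```

```text
t: 8.97
position: [0.5108, -0.1828, 0.4684]
tool_rot: [-0.172, 0.686, 0.173, 0.686]
force: [0.1, 0.3, -7.8]
grip_width: 0.0105
[ 0.51083438 -0.18280786  0.46836377] [ 0.12920814  0.25994636 -7.77403964]
[(array([ 0.5349, -0.3361,  0.0588]), 0.95, array([290., 258.]))]
block_weight_bar [(array([ 0.5124, -0.1831,  0.2476]), 0.92), (array([ 0.7007, -0.151 ,  0.0933]), 0.67)]
block_weight_grip [(array([ 0.5103, -0.1817,  0.3112]), 0.97)]
block_weight [(array([ 0.7014, -0.1459, -0.002 ]), 0.63), (array([ 0.5128, -0.1808,  0.1556]), 0.59)]
```

View pics/w4.png

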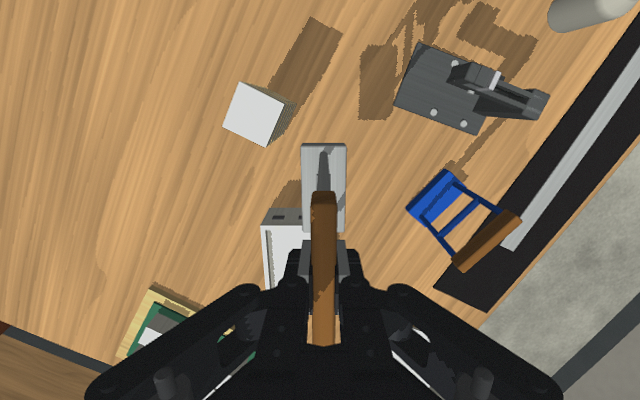

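The weight hangs straight and the roof edges (cols 262–268) run parallel to the grip, so the yaw agrees. Moving above the roof.

Run:
```python
from h import *
Rg,pg=goal(.538,-.336,.45,np.radians(28.3),1);print(rel(Rg,pg))
```

```text
(array([  18.7, -148.6,  -49.2]), array([ 0.0012,  0.0001, -0.0001]))
```

```bash
python3 -m crank '[{"delta_pos":[2,-20,-7],"turn":[0,0,0],"hand":1},{"delta_pos":[5,-50,-17],"turn":[0,0,0],"hand":1},{"delta_pos":[9,-85,-28],"turn":[0,0,0],"hand":1},{"delta_pos":[14,-120,-40],"turn":[0,0,0],"hand":1},{"delta_pos":[18,-142,-47],"turn":[0,0,0],"hand":1},{"delta_pos":[19,-149,-49],"turn":[0,0,0],"hand":1},{"delta_pos":[19,-149,-49],"turn":[0,0,0],"hand":1},{"delta_pos":[34,-149,-49],"turn":[0,0,0],"hand":1},{"delta_pos":[49,-149,-49],"turn":[0,0,0],"hand":1},{"delta_pos":[64,-149,-49],"turn":[0,0,0],"hand":1},{"delta_pos":[69,-149,-49],"turn":[0,0,0],"hand":1},{"delta_pos":[69,-149,-49],"turn":[0,0,0],"hand":1}]'
python3 - <<'E'
from h import *
s=observe();print(s['position'],s['force'],s['q'])
Rg,pg=goal(.538,-.336,.374,np.radians(28.3),1);print(rel(Rg,pg))
for c,x,y in (('scene',220,90),('side',280,270)):
    p=camera(c);cv2.imwrite(f'pics/pl_{c}.png',cv2.resize(p['color'][y:y+120,x:x+120,::-1],None,fx=5,fy=5,interpolation=3))
    print([(n,np.round(d['position'],3),round(d['confidence'],2)) for n in ('block_weight_bar','block_weight','roof') for d in spot_point(p,n) if d['position'][1]<-.25])
E
```

```text
t: 10.22
position: [0.5379, -0.3358, 0.3986]
tool_rot: [-0.172, 0.686, 0.174, 0.685]
force: [-0.7, 1.4, -7.2]
grip_width: 0.0103
[ 0.53791768 -0.33580325  0.39862563] [-0.67045814  1.42807297 -7.24466647] [-6.05929799e-01  4.64422102e-01  1.64008327e+00  2.17843843e-04
  1.03964209e+00 -1.10096689e+00]
(array([24.6, -0.3,  0. ]), array([ 0.001 , -0.001 , -0.0024]))
[('block_weight_bar', array([ 0.536, -0.336,  0.177]), 0.73), ('block_weight', array([ 0.54 , -0.331,  0.087]), 0.7), ('roof', array([ 0.538, -0.34 ,  0.057]), 0.64)]
[('block_weight_bar', array([ 0.536, -0.34 ,  0.177]), 0.56), ('block_weight', array([ 0.537, -0.337,  0.086]), 0.91), ('roof', array([ 0.543, -0.341,  0.06 ]), 0.75)]
```

View pics/pl_scene.png

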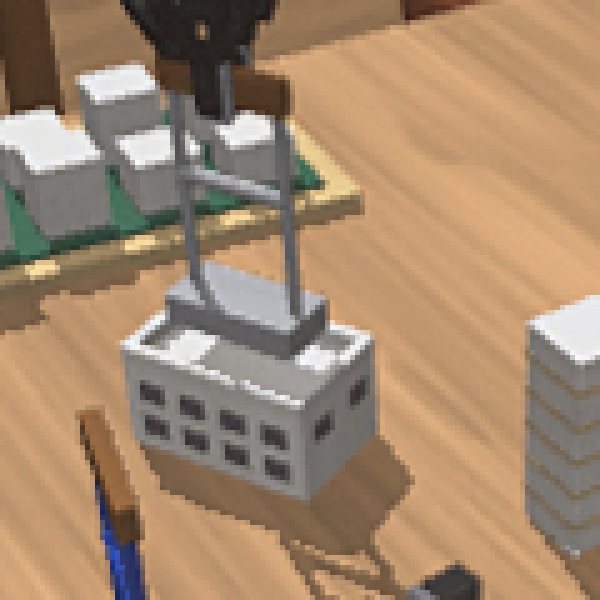

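View pics/pl_side.png

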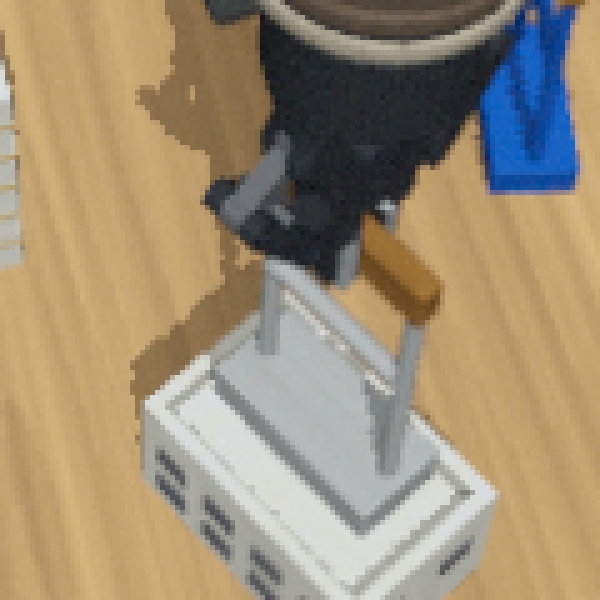

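The foot sits over the recess, aligned and about 25 mm up. Lowering.

```bash
python3 -m crank '[{"delta_pos":[7,-1,1],"turn":[0,0,0],"hand":1},{"delta_pos":[13,-1,1],"turn":[0,0,0],"hand":1},{"delta_pos":[18,-1,1],"turn":[0,0,0],"hand":1},{"delta_pos":[20,-1,1],"turn":[0,0,0],"hand":1},{"delta_pos":[21,-1,1],"turn":[0,0,0],"hand":1},{"delta_pos":[22,-1,1],"turn":[0,0,0],"hand":1},{"delta_pos":[22,-1,1],"turn":[0,0,0],"hand":1},{"delta_pos":[22,-1,1],"turn":[0,0,0],"hand":1}]'
```

```text
t: 11.28
position: [0.5395, -0.3377, 0.3777]
tool_rot: [-0.173, 0.686, 0.173, 0.686]
force: [-0.4, -1.3, -6.5]
grip_width: 0.01
```

```bash
python3 -m crank '[{"delta_pos":[1,0,0],"turn":[0,0,0],"hand":1},{"delta_pos":[2,0,0],"turn":[0,0,0],"hand":1},{"delta_pos":[2.5,0,0],"turn":[0,0,0],"hand":1},{"delta_pos":[2.5,0,0],"turn":[0,0,0],"hand":1}]'; python3 -c "
from h import *
s=observe();print(s['force'],s['moment'])"
```

```text
t: 11.62
position: [0.5394, -0.3376, 0.375]
tool_rot: [-0.173, 0.686, 0.173, 0.686]
force: [-0.6, -0.3, -7.3]
grip_width: 0.0104
[-0.61375942 -0.28308496 -7.32949466] [-0.03313802 -0.01868182  0.03373728]
```

```bash
python3 -m crank '[{"delta_pos":[0.7,0,0],"turn":[0,0,0],"hand":1},{"delta_pos":[1.4,0,0],"turn":[0,0,0],"hand":1},{"delta_pos":[2,0,0],"turn":[0,0,0],"hand":1},{"delta_pos":[2,0,0],"turn":[0,0,0],"hand":1}]'; python3 -c "
from h import *
s=observe();print(s['force'],s['moment'])"
```

```text
t: 11.95
position: [0.5396, -0.3376, 0.3746]
tool_rot: [-0.173, 0.685, 0.173, 0.686]
force: [-4.6, 3.8, 11.5]
grip_width: 0.0106
[-4.64243712  3.80020496 11.50967763] [ 0.7116546   0.79856233 -0.0279562 ]
```

Contact: the force went from -7 to +11.5 N. I ease off about 1.2 mm and look.

```bash
python3 -m crank '[{"delta_pos":[-0.8,0,0],"turn":[0,0,0],"hand":1},{"delta_pos":[-1.2,0,0],"turn":[0,0,0],"hand":1},{"delta_pos":[-1.2,0,0],"turn":[0,0,0],"hand":1}]'
python3 - <<'E'
from h import *
s=observe();print(s['position'],s['force'],s['moment'])
for c,x,y in (('scene',220,90),('side',280,270)):
    p=camera(c);cv2.imwrite(f'pics/dn_{c}.png',cv2.resize(p['color'][y:y+120,x:x+120,::-1],None,fx=5,fy=5,interpolation=3))
    print([(n,np.round(d['position'],3),round(d['confidence'],2)) for n in ('block_weight_bar','block_weight','roof') for d in spot_point(p,n) if d['position'][1]<-.25])
E
```

```text
t: 12.2
position: [0.5395, -0.3377, 0.3745]
tool_rot: [-0.173, 0.686, 0.173, 0.686]
force: [-1.6, 0.9, 0.6]
grip_width: 0.0102
[ 0.53954089 -0.33765696  0.37454032] [-1.57431521  0.92751517  0.62686215] [0.17874145 0.20252324 0.00110408]
[('block_weight_bar', array([ 0.54 , -0.335,  0.154]), 0.98), ('block_weight', array([ 0.542, -0.338,  0.066]), 0.82), ('roof', array([ 0.537, -0.338,  0.06 ]), 0.71)]
[('block_weight_bar', array([ 0.538, -0.34 ,  0.152]), 0.59), ('block_weight', array([ 0.538, -0.336,  0.056]), 0.83), ('roof', array([ 0.54 , -0.338,  0.056]), 0.62)]
```

View pics/dn_scene.png

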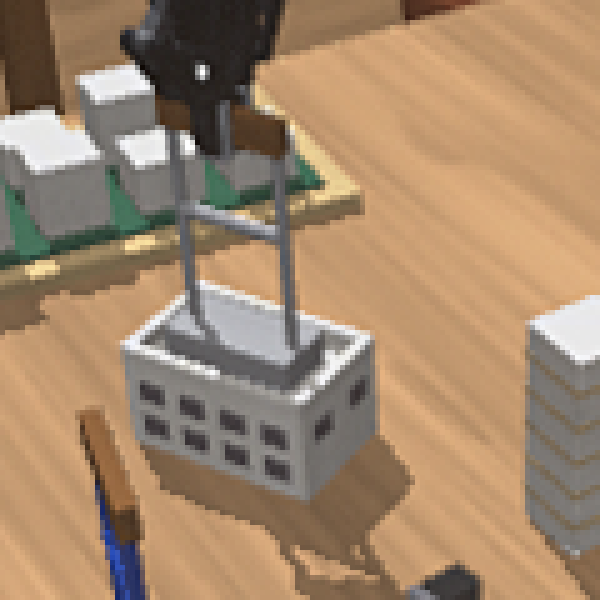

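View pics/dn_side.png

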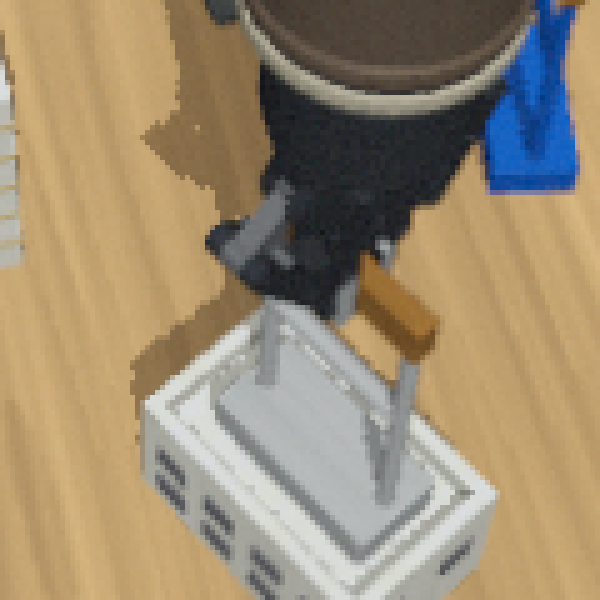

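It stands inside the parapet, with the weight carried by the roof. Opening, then rising.

```bash
python3 -m crank '[{"delta_pos":[0,0,0],"turn":[0,0,0],"hand":0.6},{"delta_pos":[0,0,0],"turn":[0,0,0],"hand":0.4},{"delta_pos":[0,0,0],"turn":[0,0,0],"hand":0},{"delta_pos":[0,0,0],"turn":[0,0,0],"hand":-0.5},{"delta_pos":[0,0,0],"turn":[0,0,0],"hand":-1},{"delta_pos":[0,0,0],"turn":[0,0,0],"hand":-1},{"delta_pos":[0,0,0],"turn":[0,0,0],"hand":-1},{"delta_pos":[0,0,0],"turn":[0,0,0],"hand":-1},{"delta_pos":[0,0,0],"turn":[0,0,0],"hand":-1}]' 20
```

```text
t: 13.35
position: [0.5395, -0.3376, 0.3743]
tool_rot: [-0.173, 0.686, 0.173, 0.686]
force: [0.3, -0.9, -0.7]
grip_width: 0.0854
```

```bash
python3 -m crank '[{"delta_pos":[-15,0,0],"turn":[0,0,0],"hand":-1},{"delta_pos":[-40,0,0],"turn":[0,0,0],"hand":-1},{"delta_pos":[-70,0,0],"turn":[0,0,0],"hand":-1},{"delta_pos":[-100,0,0],"turn":[0,0,0],"hand":-1},{"delta_pos":[-110,0,0],"turn":[0,0,0],"hand":-1},{"delta_pos":[-110,0,0],"turn":[0,0,0],"hand":-1},{"delta_pos":[-110,0,0],"turn":[0,0,0],"hand":-1},{"delta_pos":[-110,0,0],"turn":[0,0,0],"hand":-1}]'
python3 - <<'E'
from h import *
s=observe();print(s['position'],s['force'])
for c in ('scene','side','wrist'):
    p=camera(c);save(p,'end_'+c)
    print(c,[(n,np.round(d['position'],3).tolist(),round(d['confidence'],2)) for n in ('block_weight_grip','block_weight','round_weight_grip','tower_a_mid','glue_mid') for d in spot_point(p,n)])
E
```

```text
t: 14.02
position: [0.5392, -0.3375, 0.4831]
tool_rot: [-0.172, 0.686, 0.173, 0.685]
force: [-0.6, 0.9, -0.1]
grip_width: 0.0854
[ 0.53921484 -0.33746532  0.4831012 ] [-0.56810053  0.93474955 -0.0932558 ]
scene [('block_weight_grip', [0.537, -0.337, 0.222], 0.84), ('block_weight_grip', [0.699, -0.152, 0.16], 0.71), ('block_weight_grip', [0.53, 0.137, 0.163], 0.68), ('block_weight', [0.532, 0.137, -0.0], 0.97), ('block_weight', [0.54, -0.334, 0.065], 0.92), ('block_weight', [0.696, -0.156, -0.003], 0.85), ('round_weight_grip', [0.524, 0.311, 0.192], 0.75), ('tower_a_mid', [0.415, 0.142, 0.07], 0.78), ('glue_mid', [0.709, 0.157, 0.067], 0.76)]
side [('block_weight_grip', [0.531, 0.138, 0.158], 0.86), ('block_weight_grip', [0.7, -0.153, 0.158], 0.76), ('block_weight_grip', [0.539, -0.342, 0.22], 0.62), ('block_weight', [0.532, 0.138, 0.001], 0.89), ('block_weight', [0.538, -0.335, 0.059], 0.79), ('block_weight', [0.699, -0.155, 0.001], 0.7), ('block_weight', [0.544, -0.342, 0.057], 0.5), ('tower_a_mid', [0.41, 0.141, 0.072], 0.64), ('tower_a_mid', [0.596, -0.011, -0.001], 0.31), ('glue_mid', [0.54, -0.338, 0.057], 0.36)]
wrist [('block_weight_grip', [0.702, -0.155, 0.16], 0.96), ('block_weight_grip', [0.539, -0.336, 0.221], 0.92), ('block_weight', [0.7, -0.149, 0.004], 0.74), ('block_weight', [0.542, -0.336, 0.06], 0.65)]
```

View pics/end_scene.png

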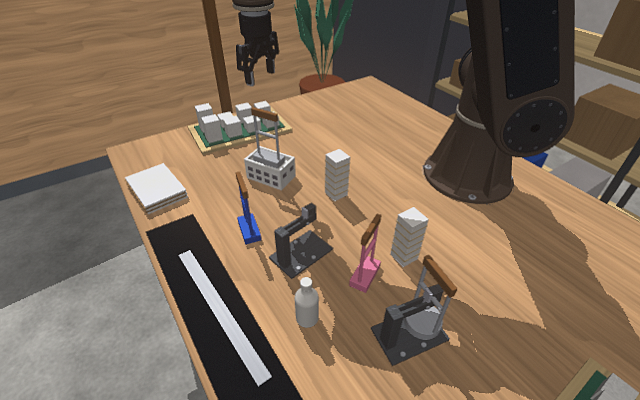

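View pics/end_wrist.png

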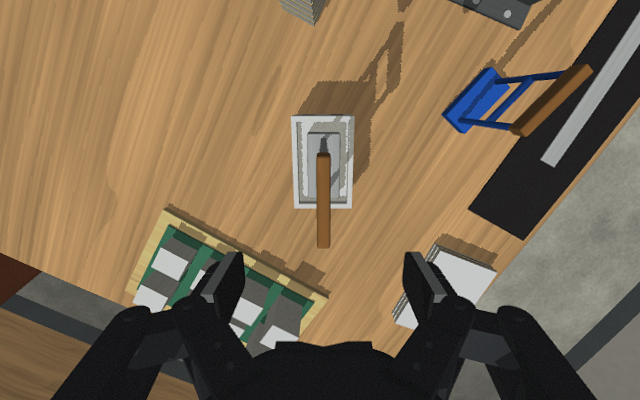

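View pics/end_side.png

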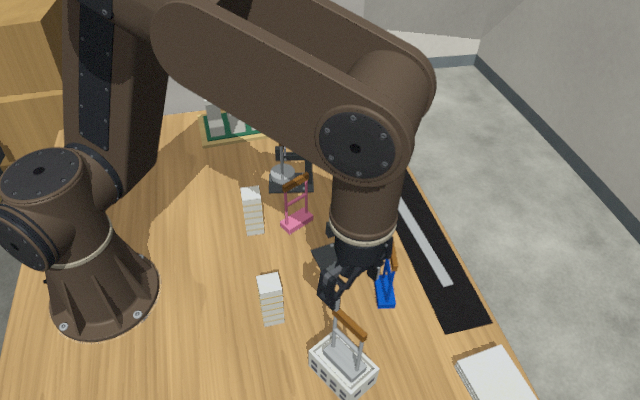

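The weight stands flat and upright inside the parapet: wrist view foot at (325,165) within the rim, grip at z 0.22. The other things are where they were, and the gripper is clear.

```bash
python3 -c "
from cell import *
print(hand_in())"
```

```text
the job is handed in; nothing more can be done
None
```

The grey rectangular-footed weight now stands flat on the recessed roof, and the job was handed in at about t = 14.2 s with the gripper clear.

- **Off the hook:** I gripped the weight by its wooden bar and pushed the keeper back about 17 mm with the hanging bar; the keeper resisted with about 4 N. I then lifted it 35 mm behind the beak and drew it off over the hook's tip. The keeper sprang shut by itself.
- **Placing:** I turned the weight to the roof's yaw and lowered it until the force showed contact, a press of about 19 N. I eased that off until the roof carried the weight, then opened the fingers and rose 110 mm.
- **Last checks:** All three views put the grip at about (0.538, -0.338, 0.221) and the foot inside the parapet. The wrist force was about 1 N.
- **Other things:** The round-footed weight hangs on its hook. The towers, the glue bottle and the blue and pink look-alikes stand where they were. Tower b I checked by eye only at the end.
- **Disagreements:** The side view gave one low-confidence "glue" and one "tower" hit at wrong places. The pictures contradict both, so I ignored them.

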